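# Press a stick-on magnifying mirror flush onto a tilted vanity mirror and hold it

### The job

Take the small round stick-on magnifying mirror off its release card and fix it, adhesive pads to the glass, on the big tilted vanity mirror: centred left to right, midway between the middle of the big glass and its lower edge. Tilt it to match the glass until you feel it sit flush, and press it gently without tipping the big mirror or disturbing the other things on the shelf. Finish while still gripping it and holding it pressed flush there, so that the adhesive can take: do not let go.

Things in the scene. Friction and masses are not known exactly. Their poses are not given: they have to be found in the camera images.
- spot: small round stick-on magnifying mirror, rigid, 60 g: grey frame 60 mm across, 15 mm thick, on three pads 3 mm thick (16 mm across, centred 19 mm from its middle); 18 mm thick in all. Starts level on the release card, pads down. Origin: centre of the plane of the pads' lower faces; z from the pads to its mirror face. Rim sides are straight from 3 to 18 mm above the origin
- spot_face (a point): middle of the small mirror's face, 18 mm from spot along z. Gripped across the rim, the small mirror may swivel a little about the line between the fingers as it meets the glass. Its pads do not really stick here: it stays only while held
- glass_spot (a point): where the small mirror goes: point on the vanity mirror's glass midway between the middle of the glass and its lower edge (44 mm from each), on the centre line. z: the glass's outward normal; x: up the slope of the glass; y: level, along the tilt axis. Tilt differs each time, 11 to 30 degrees from level; the glass faces up and roughly towards the robot
- mirror: tilting disc of the vanity mirror: flat glass 176 mm across in a steel rim 190 mm across, level with the glass to 0.5 mm. Origin at its middle on the tilt axis, 3 mm behind the glass and 150 mm above the shelf; axes as glass_spot. The side pivots are stiff: at glass_spot it stands a push of about 25 N before it turns
- stand: foot, stem and half-round steel yoke of the vanity mirror; does not move. Foot 144 mm across; the yoke, 9 mm bar of 103 mm radius, runs below and beside the disc, with pivot knobs out to 115 mm from the middle on each side, 150 mm up. Origin: centre of the foot's underside
- mirror_top (a point): upper edge of the vanity mirror's rim, 95 mm up the slope from mirror's origin
- card: release card under the small mirror, 95 x 95 mm and 1.5 mm thick, lying fixed on the shelf. Origin: centre of its underside, z up
- hairbrush: black plastic hairbrush lying bristles up, 220 mm long, head 70 mm wide, 33 mm high; bystander. Origin: underside, about mid length, x towards the head
- tin: empty aluminium travel tin with twist cap, 63 mm in diameter, 42 mm high, standing; bystander. Origin: centre of its underside, z up
- nail_file: wooden nail file lying flat, 150 x 16 x 5 mm; bystander. Origin: centre of its underside, x along it
- perfume: perfume bottle of amber glass with aluminium cap, 32 x 55 mm and 98 mm high, standing in a glass tray (120 x 200 x 16 mm); bystander. Origin: centre of its underside, z up
Not all that is in view belongs to the job. What is meant by the card is not brown, and is the smaller of those in its own colour.

How it is judged:
On the way:
1. the small mirror is gripped and lifted well clear of the card (contact force between the fingers and spot above 1 N and height (world z) of spot above 0.04 m and contact force between spot and card below 0.01 N and contact force between spot and mirror below 0.01 N), for 0.2 s.
At the end, for the whole second after the job is handed in: Small mirror pads down, flush on the vanity glass (within 3 degrees, underside within 3 mm), within 15 mm of the asked point along and across the slope, still gripped and pressed on with 2 to 25 N, at rest; the vanity mirror's upper edge within 10 mm of its start (angle between the z axis of spot and the z axis of glass_spot, either way round below 0.05 rad and z of spot in the frame of glass_spot between -0.003 and 0.003 m and z of spot_face in the frame of glass_spot above 0.014 m and x of spot in the frame of glass_spot between -0.015 and 0.015 m and y of spot in the frame of glass_spot between -0.015 and 0.015 m and contact force between spot and mirror between 2 and 25 N and contact force between the fingers and spot above 2 N and distance of mirror_top from where it was at the start of the episode below 0.01 m and linear speed of spot below 0.02 m/s); the arm keeps its last pose, push and grip.
It fails at once if the vanity mirror is tipped: its upper edge more than 15 mm from where it was (distance of mirror_top from where it was at the start of the episode above 0.015 m).
It fails at once if the small mirror is pressed on the glass harder than 35 N (contact force between spot and mirror above 35 N).
It fails at once if the hairbrush, tin, nail file or perfume bottle is moved more than 25 mm (distance of any of hairbrush, tin, nail_file, perfume from where it was at the start of the episode above 0.025 m).
It fails at once if the tin or the perfume bottle is knocked over (angle between any of tin, perfume's own z axis and vertical above 0.5 rad).
It also fails if it takes over 42 s, if anything falls off the work surface, if the arm or the gripper's body presses on something with over 40 N, if the wrist force passes 120 N, or if a joint passes its speed limit or range.

### The arm

A 6-joint arm with a two-finger parallel gripper is mounted at the origin on the work surface. World frame = base frame: x ahead of the robot, y to its left, z up, the work surface at z = 0. Lengths are in m, angles in rad, forces in N, time in s.
With the tool pointing down it reaches from about 0.375 to 0.9 m from the base axis. Payload 3.1 kg.
Tool frame: the origin (TCP) lies at the very end of the fingers, on their centre line; the grasp point (between the pads) lies 19 mm behind it; x points along the fingers, y is the direction in which the jaws open and shut, and the axes are right-handed (so a half turn about x gives the same grasp; the last joint's range is limited). The gripper opens to 85 mm and grips with 20 to 120 N. Pads are 22 mm wide; open, the fingers measure 114 mm over their backs; the gripper's body (76 mm by 85 mm) begins 54 mm behind the grasp point. The pads swing forward as they close: fully open they stand 13 mm farther back than shut.
Start: joints at [0.969, 0.527, 1.433, -0, 1.181, -0.178], TCP at [0.257, 0.57, 0.231] pointing down, gripper open.
Joint ranges: [-3.08, 3.08], [-0.75, 2.2], [0.22, 2.44], [-1.43, 4.57], [0, 2.65], [-2.85, 2.85]. Speed limits (rad/s): [2.79, 2.79, 3.14, 3.14, 3.14, 3.14].

### API

Orientations are given as a unit quaternion [x, y, z, w].
In Python, from station import sense, snapshot, camera_model, sign_off gives the robot as it stands.
- The arm moves only by the tool step_arm, never from a script. Its argument "increments" is one flat list of numbers, 5 for each row, row after row: the shift along the tool's x, y, z in units of 60 mm (1.0 is 60 mm), then the turn about the tool's x in units of 5 degrees (1.0 is 5 degrees), then the closure, from 0 (fully open) to 1 (shut). A call has exactly 5 rows; each row is the pose to reach, as a shift and turn from the pose measured when the call began, along the tool's axes at that moment; what a row does not reach only later rows make up. A row lasts 1/8 s, in which the tool goes at most 62.5 mm and 10.7 degrees, less where a joint would pass 70% of its speed; a pose out of reach is approached as far as the arm can. A call with a gripper value outside its range is refused whole. The fingers move at their own pace and stop on an object; "grip_force" is the grip in N (left out, the last holds). Time passes only in rows, so rows that repeat a pose let the fingers close, or fill a call up. It gives the time, the measured TCP pose, the force and the opening at its end, in the units of the state.
- sense(): the state, without advancing time (a new reading comes with each control period).
- snapshot(name): name is "scene" or "top" or "wrist"; returns the picture (480x640x3 uint8, blue, green, red); there is no depth.
- camera_model(name): a dict with "vertical_fov" (degrees; the focal length in pixels is half the picture's height over the tangent of half this angle, whatever the lens; pixels are square), "cx", "cy" (the principal point, pixels), "D" ([k1, k2, p1, p2, k3] as OpenCV has them; the pictures are not rectified), "R" (3x3) and "t" (3): a world point X has camera coordinates R X + t. Camera axes: x right, y down, z forward; pixel columns grow to the right and rows downward; lengths in m; the calibration is good to about 2 mm. A picture is of the moment at which its call begins: read the wrist's pose just before it. camera_model takes no time and is no camera call; for the wrist camera it gives the pose at the moment of the call.
- sign_off(): hands the job in, once; it reports no verdict.
The state is a dict: "t": time; "q": joint angles; "qd": joint speeds; "tau": joint torques, N m; "tcp_pos": TCP position; "tool_rot": TCP orientation; "force": force on the tool from outside, world axes, zero at the start; "ft_torque": the same for the moment, N m; "finger_gap": opening from 0.0 (shut) to 1.0 (fully open).
Only numpy, scipy, OpenCV 4.12 (cv2) and the standard library are available. Lean on these libraries where they do the work, as an engineer would, in place of code of your own. Each camera call takes 0.05 s, during which the arm holds its last target. There are 200 camera calls.

## Working session

There is one attempt and no reset: what is moved stays moved. The work goes in short steps, Python scripts to look and compute and a tool call to move; the robot and the scene stay as the last step left them, time stands still between calls to the robot, and variables do not carry over. Pictures are saved under pics/ and viewed, about 8 in all and at most 12, crops included, and the job is handed in when it is done.

Besides the shell and the picture viewer there is one more tool, called as a command line: name --argument value ..., lists and objects as JSON in quotes. step_arm: Moves the arm, as the interface text tells. Its arguments: {"type":"object","properties":{"increments":{"type":"array","items":{"type":"number"}},"grip_force":{"type":"number"}},"required":["increments"]}

```bash
ls; mkdir -p pics; python3 - <<'E'
from station import *
import cv2,numpy as np
print(sense())
for n in("scene","top","wrist"):
    m=camera_model(n);print(n,m['vertical_fov'],m['cx'],m['cy'],m['D'],np.round(m['R'],3).tolist(),np.round(m['t'],3))
    cv2.imwrite(f"pics/{n}0.png",snapshot(n))
E
```

```text
pics
{'t': 0.0, 'q': array([ 9.68501960e-01,  5.28455059e-01,  1.43393104e+00,  2.60292518e-05,
        1.18139488e+00, -1.78492030e-01]), 'qd': array([ 9.85459399e-04,  8.21151160e-04, -1.11192387e-03,  2.51144878e-03,
        1.68910625e-05,  5.42359862e-04]), 'tau': array([ 5.37126175e-05, -4.42346442e+01, -1.78027242e+01, -4.40788244e-04,
        8.35234387e-03, -2.83752840e-06]), 'tcp_pos': array([0.25656093, 0.56911455, 0.23033131]), 'tool_rot': array([ 0.14800903,  0.69159195, -0.14943351,  0.69098735]), 'force': array([ 0.24895771, -0.11103966,  0.10718859]), 'ft_torque': array([-0.03078097, -0.05050566, -0.01334367]), 'finger_gap': 0.9988090420035444}
scene 45.733397807158845 317.38671619259685 230.62237961212168 [-0.14692179  0.          0.          0.          0.        ] [[0.158, 0.987, 0.021], [0.539, -0.069, -0.839], [-0.827, 0.144, -0.543]] [-0.191 -0.198  1.71 ]
top 45.37275268289089 326.71565696776025 240.04758665061982 [0.01711079 0.         0.         0.         0.        ] [[-0.019, -1.0, -0.013], [-0.999, 0.019, -0.037], [0.037, 0.012, -0.999]] [0.116 0.582 1.293]
wrist 61.43150804641889 320.53430938829285 239.77992345075344 [-0.06052603  0.          0.          0.          0.        ] [[0.412, 0.911, -0.002], [0.868, -0.392, 0.304], [0.276, -0.127, -0.953]] [-0.625 -0.037  0.381]
```

View pics/top0.png

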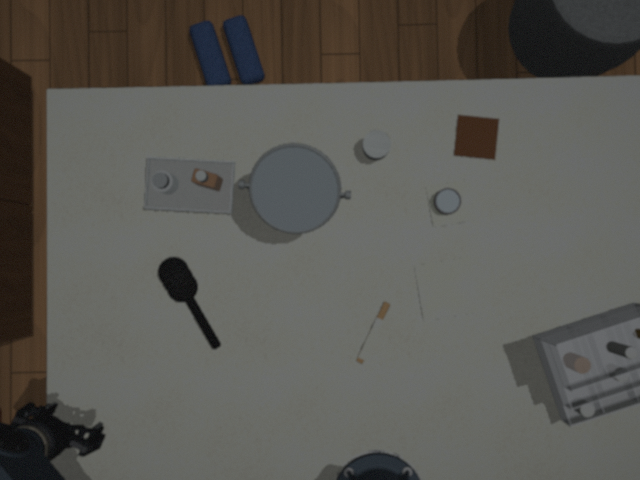

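View pics/scene0.png

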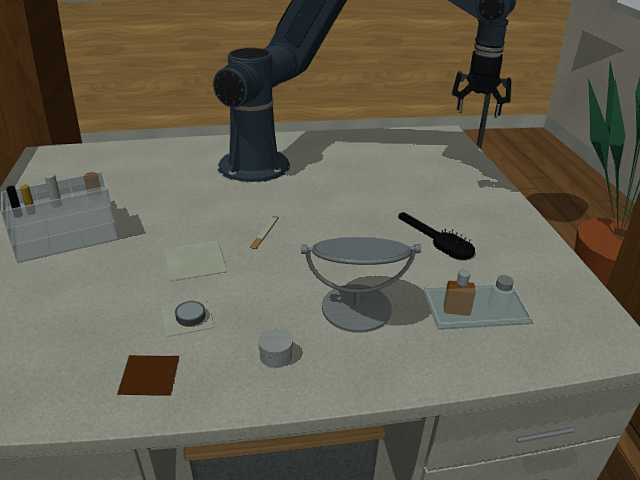

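```bash
python3 - <<'E'
import cv2,numpy as np
t=cv2.imread("pics/top0.png");s=cv2.imread("pics/scene0.png")
f=lambda im,x,y,w,h,k,g:cv2.convertScaleAbs(cv2.resize(im[y:y+h,x:x+w],None,fx=k,fy=k,interpolation=cv2.INTER_CUBIC),alpha=g)
a=np.hstack([f(t,240,135,120,110,3.3333,1.5),f(t,400,170,120,110,3.3333,1.5)])
b=f(s,150,230,320,80,2.5,1.3)
cv2.imwrite("pics/c1.png",np.vstack([a[:,:800],b[:,:a.shape[1]]]))
print(a.shape,b.shape)
E
```

```text
(367, 800, 3) (200, 800, 3)
```

View pics/c1.png

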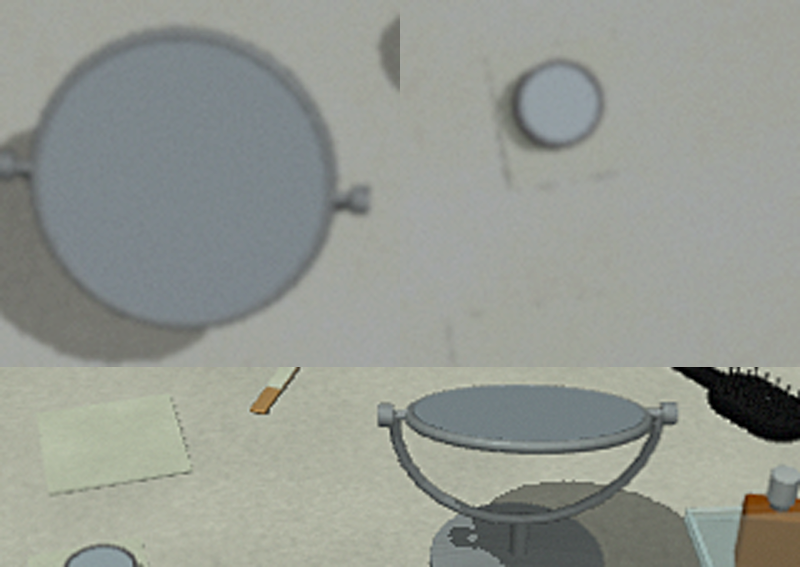

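```bash
cat > h.py <<'E'
from station import *
import cv2,numpy as np
from scipy.spatial.transform import Rotation as Ro
from scipy.optimize import least_squares
def K(m):
    f=240/np.tan(np.radians(m['vertical_fov']/2));return np.array([[f,0,m['cx']],[0,f,m['cy']],[0,0,1]])
def proj(m,X):
    return cv2.projectPoints(np.atleast_2d(X).astype(float),cv2.Rodrigues(np.array(m['R']))[0],np.array(m['t'],float),K(m),np.array(m['D'],float))[0][:,0]
def ray(m,uv,z):
    p=cv2.undistortPoints(np.array([[uv]],float),K(m),np.array(m['D'],float))[0,0]
    R=np.array(m['R']);c=-R.T@m['t'];d=R.T@np.r_[p,1];return c+d*(z-c[2])/d[2]
E
python3 - <<'E'
from h import *
T=camera_model('top');S=camera_model('scene')
a=np.linspace(0,2*np.pi,720)
def model(p):
    x,y,yaw,tl=p[:4]
    R=Ro.from_euler('ZY',[yaw,-tl]).as_matrix() # x up slope
    return R,np.array([x,y,.15])
ext=lambda q:np.r_[q[:,0].min(),q[:,0].max(),q[:,1].min(),q[:,1].max()]
c=lambda r,h:np.c_[r*np.cos(a),r*np.sin(a),0*a+h]
def res(p):
    R,o=model(p)
    P=lambda X:np.atleast_2d(X)@R.T+o
    k=[[0,.115,0],[0,-.115,0]]
    return np.r_[ext(proj(T,P(c(.095,.003))))-[240+33/3.333,240+337/3.333,135+27/3.333,135+327/3.333],
      (ext(proj(S,P(c(.088,.003))))-[150+407/2.5,150+648/2.5,230+19/2.5,230+76/2.5]),
      .7*(proj(T,P(k))-[[238.5,184],[351,194.7]]).ravel(), .7*(proj(S,P(k))-[[421.2,247.6],[300.8,249.2]]).ravel()]
for t0 in(.2,.5):
    s=least_squares(res,[.5,.1,0,t0],loss='soft_l1');R,o=model(s.x)
    print(s.x,np.degrees(s.x[2:]),np.round(s.fun,1),'glass_spot',R@[-.044,0,.003]+o,'n',R[:,2])
print('spot',ray(T,(447.7,201.2),.0195),ray(S,(190,312),.0195))
print('tool',Ro.from_quat(sense()['tool_rot']).as_matrix().round(3))
E
```

```text
[ 0.68464207  0.16545821 -0.1136609   0.35979589] [-6.51228971 20.61478597] [-1.2  0.7 -1.   0.4  2.7 -1.2 -1.  -1.4  0.5 -0.4  0.3 -0.6 -0.3  0.2
  0.4 -0.1] glass_spot [0.64267574 0.17024879 0.13731625] n [-0.3498114   0.03993198  0.93596871]
[ 0.68464207  0.16545821 -0.1136609   0.35979589] [-6.51228973 20.61478602] [-1.2  0.7 -1.   0.4  2.7 -1.2 -1.  -1.4  0.5 -0.4  0.3 -0.6 -0.3  0.2
  0.4 -0.1] glass_spot [0.64267574 0.17024879 0.13731625] n [-0.3498114   0.03993198  0.93596871]
spot [ 0.66571079 -0.16956367  0.0195    ] [ 0.6746154  -0.17153101  0.0195    ]
tool [[-0.001  0.411  0.912]
 [-0.001  0.912 -0.411]
 [-1.    -0.002 -0.   ]]
```

```bash
cat >> h.py <<'E'
Y0=np.radians(83.5)
def go(p,yaw=Y0):
    s=sense();R=Ro.from_quat(s['tool_rot']).as_matrix()
    d=R.T@(np.array(p)-s['tcp_pos'])/.06
    a=np.degrees(yaw-np.arctan2(R[1,1],R[0,1]));a=(a+90)%180-90
    print('t',round(s['t'],2),'tcp',s['tcp_pos'].round(4),'inc',d.round(3),'turn',round(-a/5,2),'F',s['force'].round(1),'M',s['ft_torque'].round(2),'gap',round(s['finger_gap'],3))
E
python3 -c "
from h import *
go([.667,-.17,.23])"
```

```text
t 0.15 tcp [0.2566 0.5692 0.2305] inc [ 0.02  -8.419 11.301] turn -3.56 F [-0.4  0.5 -0. ] M [ 0.   -0.01 -0.  ] gap 1.0
```

step_arm --increments '[0, -2.0, 2.7, -0.7, 0, 0, -3.0, 4.0, -1.4, 0, 0, -4.0, 5.4, -2.1, 0, 0, -4.0, 5.4, -2.8, 0, 0, -4.0, 5.4, -3.5, 0]'

```text
t: 0.78
tcp_pos: [0.4096, 0.2949, 0.2309]
tool_rot: [0.041, 0.706, -0.041, 0.706]
force: [0.8, 1.2, 0.4]
finger_gap: 1.0
```

```bash
python3 -c "
from h import *
go([.667,-.17,.23])"
```

```text
t 0.78 tcp [0.4096 0.2949 0.2309] inc [ 0.022 -7.199  5.159] turn -0.03 F [0.8 1.2 0.4] M [0.02 0.01 0.  ] gap 1.0
```

step_arm --increments '[0, -5, 3.6, 0, 0, 0, -5, 3.6, 0, 0, 0, -5, 3.6, 0, 0, 0, -5, 3.6, 0, 0, 0, -5, 3.6, 0, 0]'

```text
t: 1.4
tcp_pos: [0.5613, 0.0215, 0.231]
tool_rot: [0.041, 0.706, -0.042, 0.706]
force: [0.5, 1.6, -0.6]
finger_gap: 0.998
```

```bash
python3 -c "
from h import *
go([.667,-.17,.16])"
```

```text
t 1.4 tcp [0.5613 0.0215 0.231 ] inc [ 1.185 -2.965  2.121] turn -0.03 F [ 0.5  1.6 -0.6] M [-0.03  0.01 -0.02] gap 0.998
```

step_arm --increments '[1.2, -2.96, 2.12, 0, 0, 1.2, -2.96, 2.12, 0, 0, 1.2, -2.96, 2.12, 0, 0, 1.2, -2.96, 2.12, 0, 0, 1.2, -2.96, 2.12, 0, 0]'

```text
t: 2.02
tcp_pos: [0.6672, -0.173, 0.1567]
tool_rot: [0.042, 0.707, -0.043, 0.705]
force: [-0.9, -0.3, -0.4]
finger_gap: 1.0
```

```bash
python3 - <<'E'
from h import *
go([.667,-.17,.16])
m=camera_model('wrist');im=snapshot('wrist');cv2.imwrite('pics/w1.png',im);np.savez('w1.npz',**{k:m[k] for k in m})
print(proj(m,[[.667,-.17,.0195]]))
E
```

```text
t 2.02 tcp [ 0.6672 -0.173   0.1567] inc [-0.054  0.049 -0.01 ] turn -0.08 F [-0.9 -0.3 -0.4] M [0.   0.05 0.01] gap 1.0
[[323.18026444 225.66824548]]
```

View pics/w1.png

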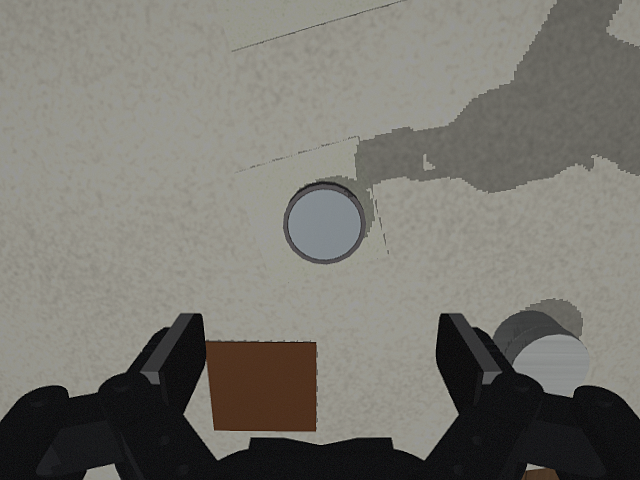

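```bash
python3 - <<'E'
from h import *
m=camera_model('wrist');s=sense()
p=ray(m,(325,224),.0195);print(p)
R=np.array(m['R']);c=-R.T@m['t']
f=K(m)[0,0]
for w in(234,236,238):
    d=f*.085/w; q=cv2.undistortPoints(np.array([[[321,314.]]]),K(m),np.array(m['D'],float))[0,0]
    X=c+R.T@(np.r_[q,1]*d);print(d,X-s['tcp_pos'])
go([p[0],p[1],.06])
E
```

```text
[ 0.66533626 -0.16626778  0.0195    ]
0.14673506875981837 [-0.0083105   0.00238655  0.01098772]
0.1454915512279555 [-0.00889957  0.00245613  0.01210436]
0.14426893315040967 [-0.00947875  0.00252455  0.01320224]
t 2.08 tcp [ 0.6665 -0.1709  0.1575] inc [ 1.625  0.074 -0.023] turn -0.06 F [ 0.4  0.7 -0.2] M [ 0.02  0.04 -0.03] gap 0.999
```

step_arm --increments '[0.5, 0.07, -0.02, 0, 0, 1.1, 0.07, -0.02, 0, 0, 1.6, 0.07, -0.02, 0, 0, 1.6, 0.07, -0.02, 0, 0, 1.6, 0.07, -0.02, 0, 0]'

```text
t: 2.7
tcp_pos: [0.6662, -0.1659, 0.063]
tool_rot: [0.041, 0.706, -0.042, 0.705]
force: [-0.1, 0.4, -0.3]
finger_gap: 0.999
```

```bash
python3 - <<'E'
from h import *
go([.6657,-.1665,.001])
E
```

```text
t 2.7 tcp [ 0.6662 -0.1659  0.063 ] inc [ 1.033 -0.011 -0.006] turn -0.05 F [-0.1  0.4 -0.3] M [-0.03 -0.02  0.01] gap 0.999
```

step_arm --increments '[0.3, -0.01, 0, 0, 0, 0.6, -0.01, 0, 0, 0, 0.9, -0.01, 0, 0, 0, 1.03, -0.01, 0, 0, 0, 1.03, -0.01, 0, 0, 0]'

```text
t: 3.32
tcp_pos: [0.6653, -0.1663, -0.0002]
tool_rot: [0.042, 0.707, -0.042, 0.705]
force: [0.2, 0.1, 0.8]
finger_gap: 0.996
```

```bash
python3 - <<'E'
from h import *
go([.6657,-.1665,.001])
cv2.imwrite('pics/w2.png',snapshot('wrist')[100:460])
E
```

```text
t 3.33 tcp [ 6.653e-01 -1.663e-01 -2.000e-04] inc [-0.02  -0.003  0.007] turn -0.05 F [0.2 0.1 0.8] M [-0.01 -0.04 -0.01] gap 0.996
```

View pics/w2.png

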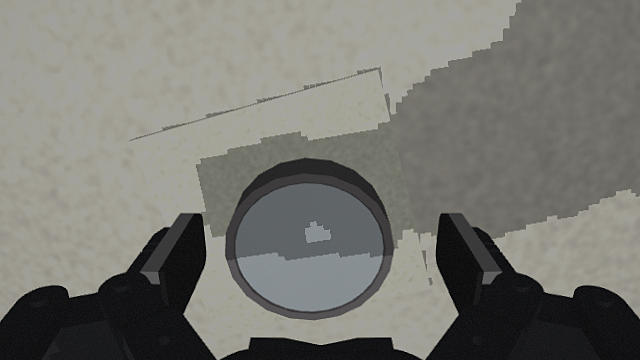

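```bash
python3 - <<'E'
from h import *
m=camera_model('wrist')
p=ray(m,(309,347),.0195);print(p, ray(m,(322,347),.0195),proj(m,[[.6653,-.1663,.0195]]))
go([p[0],p[1],.001])
E
```

```text
[ 0.66590939 -0.16939697  0.0195    ] [ 0.66645174 -0.16484091  0.0195    ] [[317.50039998 344.61581331]]
t 3.38 tcp [ 0.666  -0.1665  0.0007] inc [-0.004 -0.048  0.005] turn -0.05 F [-0.5  0.7 -0.6] M [0.01 0.02 0.02] gap 1.004
```

step_arm --increments '[0, -0.06, 0, 0, 0, 0, -0.06, 0, 0, 0, 0, -0.06, 0, 0, 0.6, 0, -0.06, 0, 0, 0.6, 0, -0.06, 0, 0, 0.6]' --grip_force 22

```text
t: 4.0
tcp_pos: [0.6658, -0.1701, 0.0013]
tool_rot: [0.041, 0.706, -0.042, 0.705]
force: [-0.2, -0.2, 3.2]
finger_gap: 0.688
```

step_arm --increments '[0, 0, 0, 0, 0.6, 0, 0, 0, 0, 0.6, 0, 0, 0, 0, 0.6, 0, 0, 0, 0, 0.6, 0, 0, 0, 0, 0.6]'

```text
t: 4.62
tcp_pos: [0.6658, -0.1702, 0.0013]
tool_rot: [0.041, 0.706, -0.042, 0.705]
force: [-1.0, -0.5, 2.1]
finger_gap: 0.692
```

step_arm --increments '[-0.2, 0, 0, 0, 0.6, -0.4, 0, 0, 0, 0.6, -0.8, 0, 0, 0, 0.6, -1.2, 0, 0, 0, 0.6, -1.2, 0, 0, 0, 0.6]'

```text
t: 5.25
tcp_pos: [0.6678, -0.1709, 0.0763]
tool_rot: [0.041, 0.704, -0.042, 0.707]
force: [0.1, 0.6, -1.0]
finger_gap: 0.686
```

```bash
python3 - <<'E'
from h import *
go([.6657,-.1665,.24])
cv2.imwrite('pics/w3.png',snapshot('wrist')[100:460])
E
```

```text
t 5.25 tcp [ 0.6678 -0.1709  0.0763] inc [-2.728  0.063 -0.031] turn -0.05 F [ 0.1  0.6 -1. ] M [-0.03  0.02  0.02] gap 0.686
```

View pics/w3.png

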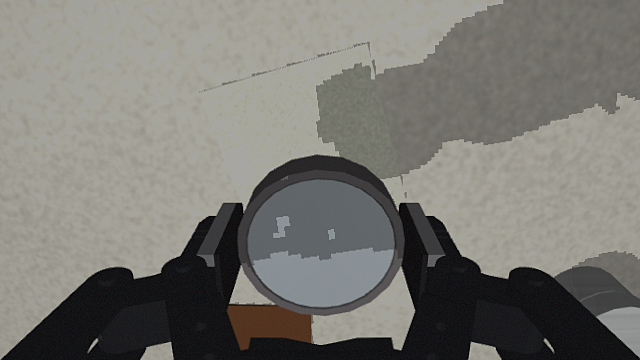

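```bash
python3 - <<'E'
from h import *
m=camera_model('wrist');s=sense()
p=ray(m,(322,345),s['tcp_pos'][2]+.0182);print(p-s['tcp_pos'])
go([.6385,.171,.25])
E
```

```text
[-6.98295248e-06  1.75241397e-03  1.82000000e-02]
t 5.3 tcp [ 0.6667 -0.1704  0.0747] inc [-2.931  5.592 -1.13 ] turn -0.05 F [-0.3 -0.  -0.4] M [0.03 0.02 0.  ] gap 0.691
```

step_arm --increments '[-1, 0, 0, 0, 0.6, -2, 0.2, 0, 0, 0.6, -2.6, 1, 0, 0, 0.6, -2.6, 2, 0, 0, 0.6, -2.6, 2.4, 0, 0, 0.6]'

```text
t: 5.92
tcp_pos: [0.6826, -0.0237, 0.2298]
tool_rot: [0.04, 0.706, -0.041, 0.706]
force: [-0.1, -0.2, -1.1]
finger_gap: 0.691
```

```bash
python3 -c "
from h import *
go([.6385,.171,.25])"
```

```text
t 5.92 tcp [ 0.6826 -0.0237  0.2298] inc [-0.337  3.139 -1.103] turn -0.02 F [-0.1 -0.2 -1.1] M [ 0.04 -0.01  0.  ] gap 0.691
```

step_arm --increments '[-0.34, 0.5, -0.5, 0, 0.6, -0.34, 1.2, -1.1, 0, 0.6, -0.34, 2.0, -1.1, 0, 0.6, -0.34, 2.8, -1.1, 0, 0.6, -0.34, 3.14, -1.1, 0, 0.6]'

```text
t: 6.55
tcp_pos: [0.638, 0.173, 0.2486]
tool_rot: [0.039, 0.707, -0.04, 0.705]
force: [-0.0, -0.3, -0.8]
finger_gap: 0.688
```

```bash
python3 - <<'E'
from h import *
go([.6385,.171,.165])
im=snapshot('wrist');t=snapshot('top');s=snapshot('scene')
f=lambda im,x,y,w,h,k,g:cv2.convertScaleAbs(cv2.resize(im[y:y+h,x:x+w],None,fx=k,fy=k,interpolation=cv2.INTER_CUBIC),alpha=g)
cv2.imwrite('pics/w4.png',np.vstack([im,cv2.resize(s[200:300,260:460],(640,320))])[:600*2])
cv2.imwrite('pics/w4.png',im)
E
```

```text
t 6.55 tcp [0.638  0.173  0.2486] inc [ 1.394 -0.03   0.016] turn 0.01 F [-0.  -0.3 -0.8] M [-0.01 -0.02 -0.03] gap 0.688
```

View pics/w4.png

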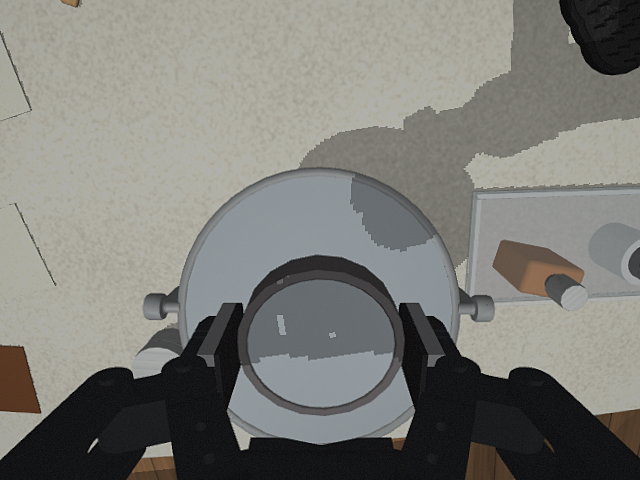

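```bash
python3 - <<'E'
from h import *
T=camera_model('top');S=camera_model('scene');W=camera_model('wrist')
a=np.linspace(0,2*np.pi,720)
def model(p):
    return Ro.from_euler('ZY',[p[2],-p[3]]).as_matrix(),np.array([p[0],p[1],.15])
ext=lambda q:np.r_[q[:,0].min(),q[:,0].max(),q[:,1].min(),q[:,1].max()]
c=lambda r,h:np.c_[r*np.cos(a),r*np.sin(a),0*a+h]
k=[[0,.115,0],[0,-.115,0]]
def res(p,w=(1,1,1)):
    R,o=model(p);P=lambda X:np.atleast_2d(X)@R.T+o
    return np.r_[w[0]*(ext(proj(T,P(c(.095,.003))))-[249.9,341.1,143.1,233.1]),
      w[1]*(ext(proj(S,P(c(.088,.003))))-[312.8,409.2,237.6,260.4]),
      .7*w[0]*(proj(T,P(k))-[[238.5,184],[351,194.7]]).ravel(), .7*w[1]*(proj(S,P(k))-[[421.2,247.6],[300.8,249.2]]).ravel(),
      w[2]*(ext(proj(W,P(c(.095,.003))))-[180,460,168,0])[:3], .7*w[2]*(proj(W,P(k))-[[494,307],[145,306]]).ravel()]
for w in((1,1,.5),(0,0,1),(1,1,0)):
    s=least_squares(res,[.68,.165,-.11,.36],loss='soft_l1',args=(w,));R,o=model(s.x)
    print(s.x,np.degrees(s.x[2:]),np.round(s.fun,1),'gs',R@[-.044,0,.003]+o,'tcp',R@[-.044,0,.016]+o-[0,0,.013])
E
```

```text
[ 0.68440034  0.1656204  -0.11518025  0.36600416] [-6.59934231 20.97049346] [-1.3  0.7 -0.8  0.4  2.8 -1.1 -0.8 -1.8  0.5 -0.4  0.3 -0.4 -0.3  0.2
  0.4 -0.2 -2.   1.3 -0.5 -1.3  0.5  1.2  0.7] gs [0.64252037 0.17046559 0.13705426] tcp [0.63789867 0.17100029 0.1361932 ]
[ 0.683196    0.16601712 -0.11708896  0.44703968] [-6.70870295 25.61348668] [-0.   0.   0.  -0.   0.  -0.   0.  -0.   0.  -0.   0.   0.  -0.  -0.
  0.  -0.  -4.   3.3 -0.1 -2.1  0.1  2.4  0.1] gs [0.6425035  0.17080366 0.13368408] tcp [0.6369221  0.17146018 0.13240658]
[ 0.68464826  0.16546167 -0.1136545   0.35985663] [-6.51192315 20.61826633] [-1.2  0.8 -1.   0.4  2.7 -1.2 -1.  -1.4  0.5 -0.4  0.3 -0.6 -0.3  0.2
  0.4 -0.1 -0.   0.  -0.  -0.   0.   0.   0. ] gs [0.64268267 0.17025189 0.13731368] tcp [0.63813438 0.17077106 0.13648099]
```

step_arm --increments '[0.5, -0.05, 0.01, 0, 0.6, 1.0, -0.05, 0.01, 0, 0.6, 1.5, -0.05, 0.01, 0, 0.6, 1.5, -0.05, 0.01, 0, 0.6, 1.5, -0.05, 0.01, 0, 0.6]'

```text
t: 7.32
tcp_pos: [0.6393, 0.1663, 0.1599]
tool_rot: [0.04, 0.706, -0.041, 0.706]
force: [0.2, 0.5, -0.1]
finger_gap: 0.694
```

```bash
python3 -c "
from h import *
go([.638,.170,.136])"
```

```text
t 7.33 tcp [0.6393 0.1663 0.1599] inc [ 0.399  0.06  -0.028] turn -0.02 F [ 0.2  0.5 -0.1] M [-0.01 -0.    0.02] gap 0.694
```

step_arm --increments '[0.04, 0.05, -0.02, 0, 0.6, 0.08, 0.05, -0.02, 0, 0.6, 0.12, 0.05, -0.02, 0, 0.6, 0.15, 0.05, -0.02, 0, 0.6, 0.15, 0.05, -0.02, 0, 0.6]'

```text
t: 7.95
tcp_pos: [0.6382, 0.1694, 0.1507]
tool_rot: [0.04, 0.706, -0.041, 0.705]
force: [-0.1, 0.2, -0.5]
finger_gap: 0.691
```

step_arm --increments '[0.02, 0, 0, 0, 0.6, 0.04, 0, 0, 0, 0.6, 0.06, 0, 0, 0, 0.6, 0.06, 0, 0, 0, 0.6, 0.06, 0, 0, 0, 0.6]'

```text
t: 8.57
tcp_pos: [0.6383, 0.1694, 0.1471]
tool_rot: [0.04, 0.706, -0.041, 0.705]
force: [0.3, 0.7, -0.8]
finger_gap: 0.69
```

```bash
python3 -c "
from h import *
go([.638,.170,.136])"
```

```text
t 8.57 tcp [0.6383 0.1694 0.1471] inc [ 0.184  0.01  -0.005] turn -0.02 F [ 0.3  0.7 -0.8] M [ 0.   -0.02 -0.  ] gap 0.69
```

step_arm --increments '[0.015, 0, 0, 0, 0.6, 0.03, 0, 0, 0, 0.6, 0.045, 0, 0, 0, 0.6, 0.05, 0, 0, 0, 0.6, 0.05, 0, 0, 0, 0.6]'

```text
t: 9.2
tcp_pos: [0.6383, 0.1694, 0.1443]
tool_rot: [0.04, 0.706, -0.041, 0.706]
force: [-0.8, -0.3, 1.5]
finger_gap: 0.689
```

step_arm --increments '[0.015, 0, 0, 0, 0.6, 0.03, 0, 0, 0, 0.6, 0.04, 0, 0, 0, 0.6, 0.04, 0, 0, 0, 0.6, 0.04, 0, 0, 0, 0.6]'

```text
t: 9.82
tcp_pos: [0.638, 0.1695, 0.1419]
tool_rot: [0.04, 0.707, -0.041, 0.705]
force: [-3.0, -0.0, 4.2]
finger_gap: 0.694
```

```bash
python3 -c "
from h import *
go([.638,.170,.136])"
```

```text
t 9.82 tcp [0.638  0.1695 0.1419] inc [ 0.099  0.009 -0.001] turn -0.02 F [-3.  -0.   4.2] M [-0.02  0.36  0.03] gap 0.694
```

step_arm --increments '[0.01, 0, 0, 0, 0.6, 0.02, 0, 0, 0, 0.6, 0.03, 0, 0, 0, 0.6, 0.03, 0, 0, 0, 0.6, 0.03, 0, 0, 0, 0.6]'

```text
t: 10.45
tcp_pos: [0.6378, 0.1695, 0.1402]
tool_rot: [0.04, 0.707, -0.041, 0.705]
force: [-3.9, 0.9, 5.7]
finger_gap: 0.693
```

step_arm --increments '[0.01, 0, 0, 0, 0.6, 0.02, 0, 0, 0, 0.6, 0.03, 0, 0, 0, 0.6, 0.03, 0, 0, 0, 0.6, 0.03, 0, 0, 0, 0.6]'

```text
t: 11.08
tcp_pos: [0.6377, 0.1696, 0.1391]
tool_rot: [0.04, 0.707, -0.041, 0.705]
force: [-5.1, 0.5, 7.4]
finger_gap: 0.692
```

```bash
python3 -c "
from h import *
go([.638,.170,.136])"
```

```text
t 11.07 tcp [0.6377 0.1696 0.1391] inc [0.052 0.007 0.004] turn -0.01 F [-5.1  0.5  7.4] M [-0.09  0.51 -0.04] gap 0.692
```

step_arm --increments '[0.01, 0, 0, 0, 0.6, 0.02, 0, 0, 0, 0.6, 0.03, 0, 0, 0, 0.6, 0.03, 0, 0, 0, 0.6, 0.03, 0, 0, 0, 0.6]'

```text
t: 11.7
tcp_pos: [0.6377, 0.1697, 0.1382]
tool_rot: [0.04, 0.707, -0.041, 0.705]
force: [-4.3, -0.6, 8.9]
finger_gap: 0.69
```

```bash
python3 - <<'E'
from h import *
go([.638,.170,.136])
im=snapshot('wrist');s=snapshot('scene')
cv2.imwrite('pics/w5.png',np.vstack([im[150:],cv2.resize(s[215:275,290:430],None,fx=4.571,fy=4.5,interpolation=cv2.INTER_CUBIC)[:270,:640]]))
E
```

```text
t 11.7 tcp [0.6377 0.1697 0.1382] inc [0.037 0.006 0.005] turn -0.01 F [-4.3 -0.6  8.9] M [-0.07  0.54  0.02] gap 0.69
```

View pics/w5.png

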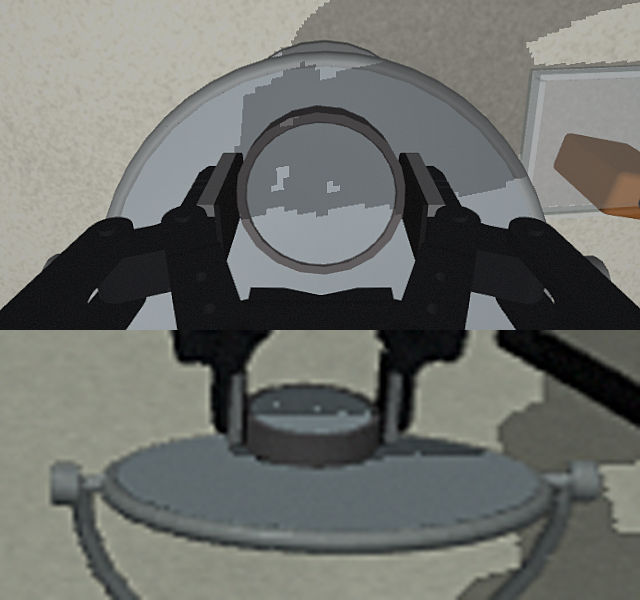

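```bash
python3 - <<'E'
from h import *
s=sense();W=camera_model('wrist');a=np.linspace(0,6.283,400)
for ax in(.012,.015):
  for f in range(0,27,3):
    R=Ro.from_euler('ZY',[-.1152,-np.radians(f)]).as_matrix()
    q=proj(W,np.c_[.0275*np.cos(a),.0275*np.sin(a),0*a+.018-ax]@R.T+s['tcp_pos']+[0,.0,ax])
    e=np.ptp(q,axis=0);print(ax,f,e.round(1),(e[1]/e[0]).round(3),q.min(0).round(1),q.max(0).round(1))
im=cv2.imread('pics/w5.png')[:330]
big=cv2.resize(im[95:285,225:415],None,fx=3.1,fy=3.1,interpolation=cv2.INTER_CUBIC)
cv2.imwrite('pics/w5z.png',big)
E
```

```text
0.012 0 [155.1 134.8] 0.869 [239.5 273.2] [394.6 408. ]
0.012 3 [155.1 139.1] 0.897 [239.5 270.8] [394.6 409.9]
0.012 6 [155.1 142.9] 0.921 [239.5 268.6] [394.6 411.6]
0.012 9 [155.1 146.4] 0.944 [239.5 266.7] [394.6 413.1]
0.012 12 [155.1 149.4] 0.963 [239.5 265. ] [394.6 414.5]
0.012 15 [155.1 152.1] 0.98 [239.5 263.6] [394.6 415.6]
0.012 18 [155.2 154.2] 0.994 [239.5 262.4] [394.6 416.6]
0.012 21 [155.2 156. ] 1.005 [239.5 261.4] [394.6 417.3]
0.012 24 [155.1 157.2] 1.013 [239.5 260.6] [394.6 417.9]
0.015 0 [155.1 134.8] 0.869 [239.5 273.2] [394.6 408. ]
0.015 3 [155.1 139. ] 0.896 [239.5 271.2] [394.6 410.2]
0.015 6 [155.  142.8] 0.921 [239.5 269.5] [394.6 412.3]
0.015 9 [155.  146.2] 0.943 [239.5 268. ] [394.6 414.2]
0.015 12 [155.  149.2] 0.963 [239.6 266.8] [394.5 416. ]
0.015 15 [155.  151.8] 0.979 [239.6 265.8] [394.5 417.6]
0.015 18 [155. 154.] 0.994 [239.6 265. ] [394.5 419. ]
0.015 21 [155.  155.8] 1.005 [239.6 264.4] [394.5 420.2]
0.015 24 [155.  157.1] 1.014 [239.6 264.1] [394.5 421.2]
```

View pics/w5z.png

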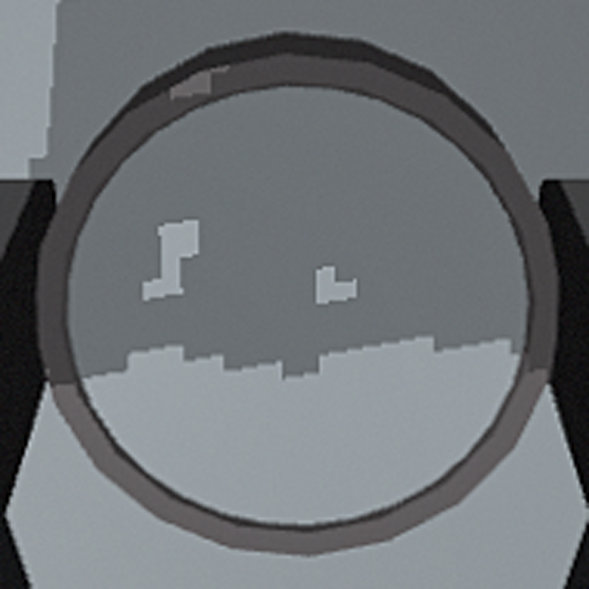

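step_arm --increments '[0.015, 0, 0, 0, 0.6, 0.03, 0, 0, 0, 0.6, 0.045, 0, 0, 0, 0.6, 0.045, 0, 0, 0, 0.6, 0.045, 0, 0, 0, 0.6]'

```text
t: 12.42
tcp_pos: [0.6375, 0.1696, 0.1364]
tool_rot: [0.04, 0.707, -0.041, 0.705]
force: [-4.0, -0.1, 7.8]
finger_gap: 0.692
```

```bash
python3 -c "
from h import *
go([.638,.170,.136])"
```

```text
t 12.43 tcp [0.6375 0.1696 0.1364] inc [0.006 0.007 0.007] turn -0.01 F [-4.  -0.1  7.8] M [-0.14  0.59  0.01] gap 0.692
```

step_arm --increments '[0.015, 0, 0, 0, 0.6, 0.03, 0, 0, 0, 0.6, 0.04, 0, 0, 0, 0.6, 0.04, 0, 0, 0, 0.6, 0.04, 0, 0, 0, 0.6]'

```text
t: 13.05
tcp_pos: [0.6375, 0.1696, 0.1348]
tool_rot: [0.04, 0.707, -0.041, 0.705]
force: [-3.7, -0.3, 7.8]
finger_gap: 0.69
```

```bash
cat > meas.py <<'E'
import sys
from h import *
go([.638,.170,.136])
s=sense();im=snapshot('wrist')
cv2.imwrite('pics/%s.png'%sys.argv[1],np.hstack([cv2.resize(im[235:435,220:420],None,fx=2.9,fy=2.9,interpolation=cv2.INTER_CUBIC)]))
# face: fit ellipse to the dark ring's inner edge, by radial search of the steepest rise inwards
g=cv2.GaussianBlur(im[:,:,0].astype(np.float32),(0,0),.8);c=np.array([320,340.]);pts=[]
for a in np.linspace(0,2*np.pi,180,endpoint=False):
    r=np.arange(62,86,.25);xy=c+np.c_[r*np.cos(a),r*np.sin(a)]
    v=cv2.remap(g,xy[:,0].astype(np.float32)[None],xy[:,1].astype(np.float32)[None],1)[0]
    pts.append(xy[np.argmin(np.gradient(v))])
pts=np.array(pts,np.float32)
for _ in range(4):
    e=cv2.fitEllipseDirect(pts);q=(pts-np.array(e[0]))
    th=np.radians(e[2]);u=q@[np.cos(th),np.sin(th)]/e[1][0]*2;w=q@[-np.sin(th),np.cos(th)]/e[1][1]*2
    d=abs(np.hypot(u,w)-1);pts=pts[d<max(.01,np.percentile(d,85))]
print('ellipse',e,len(pts))
th=np.radians(e[2]);A,B=np.array(e[1])/2
W=2*np.hypot(A*np.cos(th),B*np.sin(th));H=2*np.hypot(A*np.sin(th),B*np.cos(th));print('W',W,'H',H,'ratio',H/W)
E
python3 meas.py w6
```

```text
t 13.05 tcp [0.6375 0.1696 0.1348] inc [-0.02   0.008  0.008] turn -0.01 F [-3.7 -0.3  7.8] M [-0.06  0.54 -0.  ] gap 0.69
ellipse ((320.4930114746094, 343.40216064453125), (147.8845672607422, 150.082763671875), 88.6784896850586) 153
W 150.08160303905598 H 147.8857451362777 ratio 0.9853689069258752
```

step_arm --increments '[0.01, 0, 0, 0, 0.6, 0.02, 0, 0, 0, 0.6, 0.035, 0, 0, 0, 0.6, 0.035, 0, 0, 0, 0.6, 0.035, 0, 0, 0, 0.6]'

```text
t: 13.72
tcp_pos: [0.6374, 0.1696, 0.1338]
tool_rot: [0.039, 0.706, -0.041, 0.705]
force: [-4.2, -0.4, 9.1]
finger_gap: 0.69
```

```bash
python3 meas.py w7
```

```text
t 13.72 tcp [0.6374 0.1696 0.1338] inc [-0.037  0.008  0.008] turn -0.01 F [-4.2 -0.4  9.1] M [-0.07  0.58 -0.01] gap 0.69
ellipse ((320.4593200683594, 343.5141906738281), (149.65777587890625, 150.41368103027344), 88.70194244384766) 174
W 150.41329409034654 H 149.65816477221915 ratio 0.9949796371212121
```

step_arm --increments '[0.01, 0, 0, 0, 0.6, 0.02, 0, 0, 0, 0.6, 0.035, 0, 0, 0, 0.6, 0.035, 0, 0, 0, 0.6, 0.035, 0, 0, 0, 0.6]'

```text
t: 14.4
tcp_pos: [0.6375, 0.1695, 0.1336]
tool_rot: [0.039, 0.706, -0.041, 0.706]
force: [-5.4, -1.3, 13.5]
finger_gap: 0.693
```

```bash
python3 meas.py w8
```

```text
t 14.4 tcp [0.6375 0.1695 0.1336] inc [-0.04   0.009  0.007] turn -0.01 F [-5.4 -1.3 13.5] M [-0.09  0.74 -0.04] gap 0.693
ellipse ((320.4839782714844, 343.44158935546875), (149.94094848632812, 150.55299377441406), 84.30802917480469) 174
W 150.5469853660282 H 149.94698117874648 ratio 0.9960145054660317
```

step_arm --increments '[0.01, 0, 0, 0, 0.6, 0.02, 0, 0, 0, 0.6, 0.03, 0, 0, 0, 0.6, 0.03, 0, 0, 0, 0.6, 0.03, 0, 0, 0, 0.6]'

```text
t: 15.08
tcp_pos: [0.6375, 0.1695, 0.1336]
tool_rot: [0.039, 0.706, -0.041, 0.706]
force: [-5.8, -0.3, 13.1]
finger_gap: 0.692
```

```bash
python3 meas.py w9; sed -e "s/^im=.*//;s/^go.*//;s/^s=sense.*/im=cv2.imread('pics\/w4.png')/;/imwrite/d" meas.py > m4.py; python3 m4.py
python3 - <<'E'
from h import *
s=snapshot('scene');t=snapshot('top')
a=cv2.imread('pics/w9.png')
b=cv2.resize(s[215:275,290:430],(580,249),interpolation=cv2.INTER_CUBIC)
c=cv2.resize(cv2.imread('pics/w4.png')[235:435,220:420],(249,249))
cv2.imwrite('pics/v9.png',np.vstack([cv2.resize(b,(800,343)),np.hstack([cv2.resize(snapshot('wrist')[230:440],(780,256)),np.zeros((256,20,3),np.uint8)])]))
E
```

```text
t 15.07 tcp [0.6375 0.1695 0.1336] inc [-0.04   0.008  0.007] turn -0.01 F [-5.8 -0.3 13.1] M [-0.12  0.79 -0.01] gap 0.692
ellipse ((320.4435729980469, 343.4435119628906), (149.88131713867188, 150.6483612060547), 87.71728515625) 160
W 150.6471474168008 H 149.88253712982626 ratio 0.994924495418031
ellipse ((320.5338134765625, 343.0060729980469), (127.52227020263672, 146.61196899414062), 90.22097778320312) 151
W 146.611703525555 H 127.52257541042647 ratio 0.869798060754398
```

View pics/v9.png

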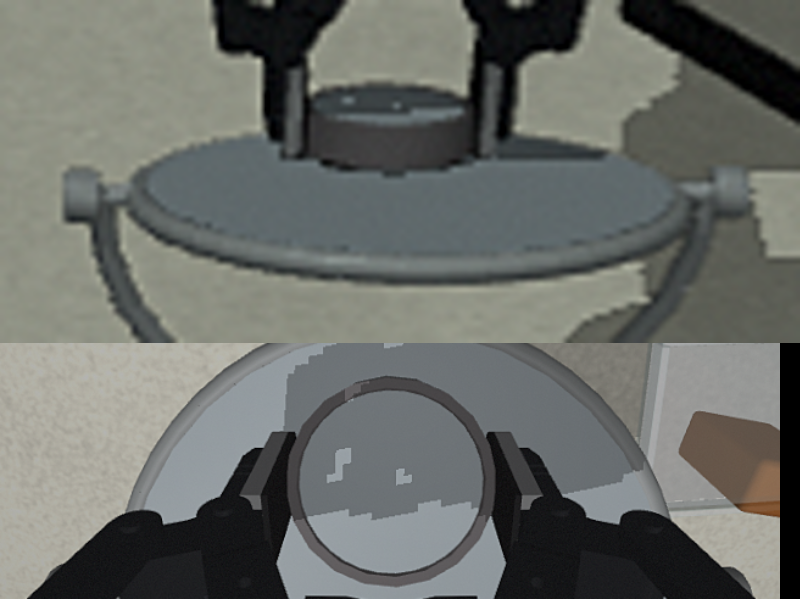

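```bash
python3 - <<'E'
from h import *
s=sense();W=camera_model('wrist');a=np.linspace(0,6.283,400)
tp=s['tcp_pos'];Rt=Ro.from_quat(s['tool_rot']).as_matrix();print(Rt.round(4))
# tool frame: x down, y jaw, z forward (away from robot)
P=lambda X:proj(W,np.atleast_2d(X)@Rt.T+tp)
for z in(4,6,8,10,12,13): print(z,P([[-z/1e3,.0,-.0094],[-z/1e3,.03,-.0094],[-z/1e3,-.03,-.0094]]).round(1).tolist())
def spot(p,r):
    y,z,h,f=p # face centre height along -x tool, tilt
    C=np.c_[0*a,r*np.sin(a),r*np.cos(a)]
    R=Ro.from_euler('y',f).as_matrix()
    return P(C@R.T+[-h,y,z])
def obs(q):
    (cx,cy),_,_=cv2.fitEllipse(q.astype(np.float32));e=np.ptp(q,axis=0);return np.r_[cx,cy,e]
o4=[320.53,343.0,146.61,127.52]
s4=least_squares(lambda p:obs(spot([p[0],p[1],.0182,0],p[2]))-o4,[0,0,.026],diff_step=1e-3,x_scale=[.001,.001,.001]);print('w4',s4.x,s4.fun)
for o in([320.44,343.44,150.65,149.88],[320.46,343.51,150.41,149.66],[320.48,343.44,150.55,149.95]):
    r=min((least_squares(lambda p:obs(spot(p,s4.x[2]))-o,[0,0,.02,g],x_scale=[.001,.001,.001,.05],diff_step=1e-3) for g in(.3,-.3)),key=lambda r:r.cost)
    print(r.x[:3]*1e3,np.degrees(r.x[3]),r.fun.round(2))
E
```

```text
[[-2.000e-04  1.136e-01  9.935e-01]
 [-2.600e-03  9.935e-01 -1.136e-01]
 [-1.000e+00 -2.600e-03  1.000e-04]]
4 [[317.3, 303.3], [396.2, 303.0], [238.5, 303.2]]
6 [[317.3, 305.7], [397.1, 305.5], [237.5, 305.6]]
8 [[317.2, 308.2], [398.1, 307.9], [236.4, 308.1]]
10 [[317.2, 310.7], [399.1, 310.5], [235.4, 310.6]]
12 [[317.2, 313.3], [400.1, 313.0], [234.3, 313.2]]
13 [[317.1, 314.7], [400.6, 314.4], [233.7, 314.5]]
w4 [0.00120512 0.00067572 0.02605143] [-1.22070310e-06 -4.10766602e-02  2.67826391e-01 -3.10356841e-01]
[ 1.17558977 -2.46205623 21.19191142] -18.438073981194915 [ 0.  0.  0. -0.]
[ 1.18232901 -2.31949223 21.00465562] -18.4695140081006 [-0.  0. -0. -0.]
[ 1.18941343 -2.43250099 21.10386386] -18.705638467386116 [ 0.  0. -0.  0.]
```

```bash
python3 - <<'E'
import cv2,numpy as np
im=cv2.imread('pics/w4.png');a=cv2.imread('pics/w9.png')
z=cv2.resize(im[285:375,190:450],None,fx=3,fy=3,interpolation=cv2.INTER_CUBIC)
cv2.imwrite('pics/tips.png',cv2.convertScaleAbs(np.vstack([z, cv2.resize(a[:300],None,fx=1.345,fy=.9)[:,:780]]),alpha=1.6))
E
```

```text
(no output)
```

View pics/tips.png

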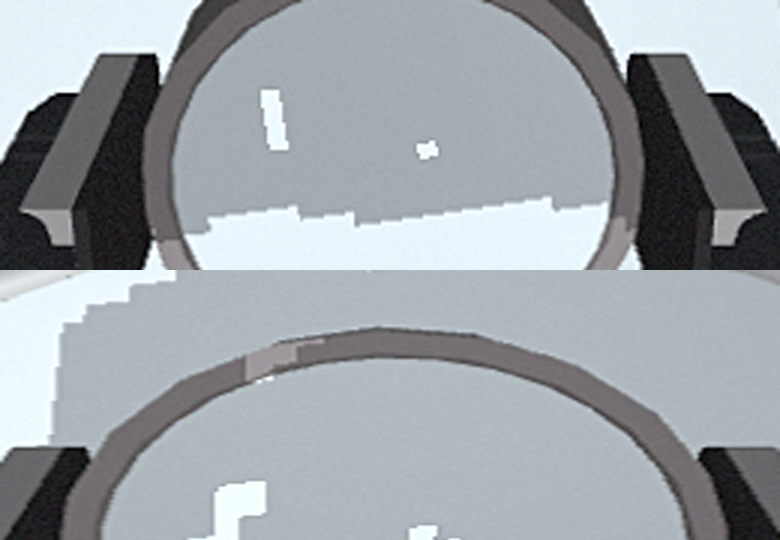

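step_arm --increments '[-0.3, 0, 0, 0, 0.6, -0.9, 0, 0, 0, 0.6, -1.6, 0, 0, 0, 0.6, -1.6, -0.8, 0, 0, 0.6, -1.6, -1.8, 0, 0, 0.6]'

```text
t: 15.9
tcp_pos: [0.6265, 0.0624, 0.231]
tool_rot: [0.038, 0.705, -0.04, 0.707]
force: [1.7, -1.4, -0.2]
finger_gap: 0.69
```

```bash
python3 -c "
from h import *
go([.62,-.05,.06])"
```

```text
t 15.9 tcp [0.6265 0.0624 0.231 ] inc [ 2.856 -1.866  0.088] turn 0.03 F [ 1.7 -1.4 -0.2] M [-0.03 -0.03 -0.01] gap 0.69
```

step_arm --increments '[0, -1.0, 0.09, 0, 0.6, 0.2, -1.87, 0.09, 0, 0.6, 1.0, -1.87, 0.09, 0, 0.6, 1.9, -1.87, 0.09, 0, 0.6, 2.7, -1.87, 0.09, 0, 0.6]'

```text
t: 16.52
tcp_pos: [0.6208, -0.051, 0.0678]
tool_rot: [0.038, 0.704, -0.041, 0.708]
force: [0.7, -0.2, -0.1]
finger_gap: 0.691
```

```bash
python3 -c "
from h import *
go([.62,-.05,.012])"
```

```text
t 16.52 tcp [ 0.6208 -0.051   0.0678] inc [ 0.93   0.018 -0.02 ] turn 0.02 F [ 0.7 -0.2 -0.1] M [-0.01 -0.01 -0.03] gap 0.691
```

step_arm --increments '[0.4, 0, 0, 0, 0.6, 0.8, 0, 0, 0, 0.6, 1.0, 0, 0, 0, 0.6, 1.05, 0, 0, 0, 0.6, 1.07, 0, 0, 0, 0.6]'

```text
t: 17.15
tcp_pos: [0.6219, -0.0514, 0.0043]
tool_rot: [0.038, 0.703, -0.041, 0.709]
force: [0.2, -0.3, -0.3]
finger_gap: 0.689
```

```bash
python3 -c "
from h import *
go([.62,-.05,.001])"
```

```text
t 17.15 tcp [ 0.6219 -0.0514  0.0043] inc [ 0.055  0.02  -0.035] turn 0.02 F [ 0.2 -0.3 -0.3] M [ 0.02 -0.01 -0.01] gap 0.689
```

step_arm --increments '[0.03, 0, 0, 0, 0.6, 0.06, 0, 0, 0, 0.6, 0.08, 0, 0, 0, 0.6, 0.08, 0, 0, 0, 0.6, 0.08, 0, 0, 0, 0.6]'

```text
t: 17.77
tcp_pos: [0.6239, -0.0517, 0.0015]
tool_rot: [0.038, 0.702, -0.041, 0.71]
force: [-0.0, 0.6, 6.0]
finger_gap: 0.688
```

```bash
python3 meas.py w10
```

```text
t 17.77 tcp [ 0.6239 -0.0517  0.0015] inc [-2.257  3.691 -0.151] turn 0.02 F [-0.   0.6  6. ] M [0.09 0.05 0.  ] gap 0.688
ellipse ((320.48876953125, 344.086181640625), (145.71163940429688, 151.0865936279297), 92.72285461425781) 152
W 151.07467917907562 H 145.72399233797563 ratio 0.9645825040292981
```

step_arm --increments '[0, 0, 0, 0, 0.1, 0, 0, 0, 0, 0.1, 0, 0, 0, 0, 0.1, -0.06, 0, 0, 0, 0.1, -0.12, 0, 0, 0, 0.1]'

```text
t: 18.45
tcp_pos: [0.6237, -0.0517, 0.0087]
tool_rot: [0.038, 0.702, -0.041, 0.71]
force: [0.2, 0.1, 0.1]
finger_gap: 0.893
```

```bash
python3 - <<'E'
from h import *
go([.6239,-.0517,.007])
im=snapshot('wrist');cv2.imwrite('pics/w11.png',im[160:460])
E
```

```text
t 18.45 tcp [ 0.6237 -0.0517  0.0087] inc [0.029 0.    0.002] turn 0.02 F [0.2 0.1 0.1] M [-0.01 -0.05 -0.01] gap 0.893
```

View pics/w11.png

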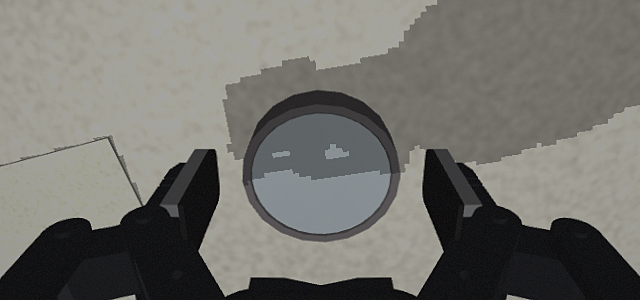

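```bash
python3 - <<'E'
from h import *
m=camera_model('wrist');p=ray(m,(321,334),.018);print(p)
go([p[0],p[1],.007])
E
```

```text
[ 0.62524831 -0.05047955  0.018     ]
t 18.5 tcp [ 0.6241 -0.0517  0.0093] inc [0.039 0.023 0.017] turn 0.02 F [ 0.  -0.7  0.5] M [ 0.03 -0.04 -0.01] gap 0.906
```

step_arm --increments '[0.035, 0.02, 0.02, 0, 0.1, 0.035, 0.02, 0.02, 0, 0.1, 0.035, 0.02, 0.02, 0, 0.6, 0.035, 0.02, 0.02, 0, 0.6, 0.035, 0.02, 0.02, 0, 0.6]' --grip_force 26

```text
t: 19.12
tcp_pos: [0.6254, -0.0507, 0.0075]
tool_rot: [0.038, 0.701, -0.041, 0.711]
force: [-0.4, -0.0, 3.5]
finger_gap: 0.683
```

step_arm --increments '[0, 0, 0, 0, 0.6, 0, 0, 0, 0, 0.6, -0.2, 0, 0, 0, 0.6, -0.6, 0, 0, 0, 0.6, -1.2, 0, 0, 0, 0.6]'

```text
t: 19.75
tcp_pos: [0.6237, -0.0502, 0.0795]
tool_rot: [0.038, 0.702, -0.041, 0.71]
force: [1.0, -0.4, -1.0]
finger_gap: 0.681
```

```bash
python3 meas.py w12; python3 -c "
from h import *
go([.6375,.17,.25])"
```

```text
t 19.75 tcp [ 0.6237 -0.0502  0.0795] inc [-0.955  3.67  -0.162] turn 0.02 F [ 1.  -0.4 -1. ] M [ 0.03 -0.01  0.  ] gap 0.681
ellipse ((321.6654357910156, 342.6678161621094), (142.28582763671875, 147.43019104003906), 150.22900390625) 93
W 143.57127481256842 H 146.17868184199227 ratio 1.018161063435759
t 19.8 tcp [ 0.6271 -0.0508  0.0851] inc [-2.77   3.664 -0.182] turn 0.02 F [1.3 0.1 1.6] M [ 0.02 -0.02 -0.04] gap 0.684
```

step_arm --increments '[-1, 0.1, -0.1, 0, 0.6, -2, 0.3, -0.18, 0, 0.6, -2.77, 1.0, -0.18, 0, 0.6, -2.77, 2, -0.18, 0, 0.6, -2.77, 2.8, -0.18, 0, 0.6]'

```text
t: 20.42
tcp_pos: [0.6321, 0.1204, 0.2522]
tool_rot: [0.038, 0.698, -0.041, 0.714]
force: [0.7, -0.6, -1.2]
finger_gap: 0.68
```

```bash
python3 -c "
from h import *
go([.6375,.17,.25])"
```

```text
t 20.43 tcp [0.6321 0.1204 0.2522] inc [ 0.033  0.832 -0.004] turn 0.02 F [ 0.7 -0.6 -1.2] M [ 0.02 -0.04 -0.05] gap 0.68
```

step_arm --increments '[0, 0.83, 0, 0, 0.6, 0.3, 0.83, 0, 0, 0.6, 0.8, 0.83, 0, 0, 0.6, 1.3, 0.83, 0, 0, 0.6, 1.4, 0.83, 0, 0, 0.6]'

```text
t: 21.05
tcp_pos: [0.6375, 0.168, 0.1652]
tool_rot: [0.037, 0.7, -0.042, 0.712]
force: [-1.5, 0.2, 0.7]
finger_gap: 0.68
```

```bash
sed -i 's/c=np.array(\[320,340.\])/c=np.array([float(v) for v in sys.argv[2:4]])/' meas.py; python3 - <<'E'
from h import *
go([.6375,.170,.155])
s=sense();W=camera_model('wrist');print(s['tool_rot'])
Rt=Ro.from_quat(s['tool_rot']).as_matrix();print(Rt[:,0])
print(proj(W,s['tcp_pos']+[0,.001,.0105]))
E
python3 meas.py w13 321 334
```

```text
t 21.05 tcp [0.6375 0.168  0.1652] inc [ 0.169  0.034 -0.006] turn 0.01 F [-1.5  0.2  0.7] M [0.01 0.01 0.03] gap 0.68
[ 0.03739017  0.69989364 -0.04205133  0.71202707]
[ 0.01676115 -0.00754509 -0.99983105]
[[319.83328995 334.13162823]]
t 21.05 tcp [0.6375 0.168  0.1652] inc [ 0.486  0.037 -0.003] turn 0.01 F [-1.5  0.2  0.7] M [0.01 0.01 0.03] gap 0.68
ellipse ((320.26251220703125, 333.7367248535156), (126.70775604248047, 140.1625518798828), 88.27191925048828) 101
W 140.15090299019514 H 126.72064070953277 ratio 0.904172845168169
```

step_arm --increments '[0.05, 0.03, 0, 0, 0.6, 0.1, 0.03, 0, 0, 0.6, 0.14, 0.03, 0, 0, 0.6, 0.17, 0.03, 0, 0, 0.6, 0.19, 0.03, 0, 0, 0.6]'

```text
t: 21.72
tcp_pos: [0.6387, 0.1699, 0.1545]
tool_rot: [0.037, 0.699, -0.042, 0.713]
force: [-0.3, -1.2, -1.2]
finger_gap: 0.684
```

step_arm --increments '[0.015, 0, 0, 0, 0.6, 0.03, 0, 0, 0, 0.6, 0.045, 0, 0, 0, 0.6, 0.06, 0, 0, 0, 0.6, 0.06, 0, 0, 0, 0.6]'

```text
t: 22.35
tcp_pos: [0.6386, 0.1699, 0.1511]
tool_rot: [0.038, 0.699, -0.042, 0.713]
force: [-0.5, 0.1, 1.9]
finger_gap: 0.683
```

step_arm --increments '[0.015, 0, 0, 0, 0.6, 0.03, 0, 0, 0, 0.6, 0.045, 0, 0, 0, 0.6, 0.05, 0, 0, 0, 0.6, 0.05, 0, 0, 0, 0.6]'

```text
t: 22.98
tcp_pos: [0.6381, 0.1701, 0.1485]
tool_rot: [0.037, 0.7, -0.042, 0.712]
force: [-3.7, -0.1, 5.3]
finger_gap: 0.679
```

```bash
python3 meas.py w14 321 336; python3 -c "
from h import *
go([.6375,.17,.1436])"
```

```text
t 22.98 tcp [0.6381 0.1701 0.1485] inc [ 0.208 -0.    -0.005] turn 0.01 F [-3.7 -0.1  5.3] M [ 0.    0.58 -0.04] gap 0.679
ellipse ((320.5228271484375, 331.83984375), (129.61021423339844, 139.93405151367188), 90.8147201538086) 139
W 139.93204120221935 H 129.61238463834698 ratio 0.9262523688269567
t 23.02 tcp [0.6381 0.1701 0.1485] inc [ 0.081 -0.002 -0.011] turn 0.01 F [-3.8  0.2  5.3] M [-0.04  0.54 -0.02] gap 0.682
```

step_arm --increments '[0.015, 0, 0, 0, 0.6, 0.03, 0, 0, 0, 0.6, 0.04, 0, 0, 0, 0.6, 0.045, 0, 0, 0, 0.6, 0.045, 0, 0, 0, 0.6]'

```text
t: 23.65
tcp_pos: [0.6379, 0.1702, 0.147]
tool_rot: [0.037, 0.7, -0.042, 0.712]
force: [-4.7, -0.1, 7.7]
finger_gap: 0.683
```

step_arm --increments '[0.015, 0, 0, 0, 0.6, 0.03, 0, 0, 0, 0.6, 0.04, 0, 0, 0, 0.6, 0.04, 0, 0, 0, 0.6, 0.04, 0, 0, 0, 0.6]'

```text
t: 24.28
tcp_pos: [0.6378, 0.1703, 0.1459]
tool_rot: [0.037, 0.7, -0.042, 0.712]
force: [-4.8, 0.1, 9.0]
finger_gap: 0.682
```

```bash
python3 meas.py w15 321 334
```

```text
t 24.27 tcp [0.6378 0.1703 0.1459] inc [ 0.165 -0.003  0.   ] turn 0.02 F [-4.8  0.1  9. ] M [-0.12  0.63  0.03] gap 0.682
ellipse ((320.4771423339844, 332.23455810546875), (134.63088989257812, 140.8655242919922), 89.45013427734375) 152
W 140.86496279453596 H 134.6314773900195 ratio 0.9557485035252624
```

step_arm --increments '[0.015, 0, 0, 0, 0.6, 0.03, 0, 0, 0, 0.6, 0.045, 0, 0, 0, 0.6, 0.045, 0, 0, 0, 0.6, 0.045, 0, 0, 0, 0.6]'

```text
t: 24.95
tcp_pos: [0.6377, 0.1702, 0.1445]
tool_rot: [0.037, 0.699, -0.042, 0.712]
force: [-4.6, -0.4, 9.1]
finger_gap: 0.681
```

step_arm --increments '[0.015, 0, 0, 0, 0.6, 0.03, 0, 0, 0, 0.6, 0.04, 0, 0, 0, 0.6, 0.04, 0, 0, 0, 0.6, 0.04, 0, 0, 0, 0.6]'

```text
t: 25.58
tcp_pos: [0.6376, 0.1702, 0.1436]
tool_rot: [0.037, 0.699, -0.042, 0.713]
force: [-5.2, -0.0, 10.5]
finger_gap: 0.683
```

```bash
cat >> meas.py <<'E'
s=sense();Wc=camera_model('wrist');a=np.linspace(0,6.283,400)
Rg=Ro.from_euler('Z',-.1152).as_matrix()
def obs(p):
    x,y,h,f=p;C=np.c_[np.cos(a),np.sin(a),0*a]*.02605
    q=proj(Wc,C@(Rg@Ro.from_euler('Y',-f).as_matrix()).T+s['tcp_pos']+[x,y,h])
    return np.r_[cv2.fitEllipse(q.astype(np.float32))[0],np.ptp(q,axis=0)]
r=least_squares(lambda p:obs(p)-[*e[0],W,H],[0,0,.012,.25],x_scale=[.001,.001,.001,.05],diff_step=1e-3)
n=Rg@[-np.sin(r.x[3]),0,np.cos(r.x[3])];fc=s['tcp_pos']+r.x[:3];o=fc-.018*n
print('face rel tcp mm',r.x[:3]*1e3,'tilt',np.degrees(r.x[3]),'origin',o.round(4),'vs gs',o-[.6425,.1704,.1371])
E
python3 meas.py w16 321 334
```

```text
t 25.57 tcp [0.6376 0.1702 0.1436] inc [ 0.126 -0.002  0.004] turn 0.02 F [-5.2 -0.  10.5] M [-0.05  0.61 -0.06] gap 0.683
ellipse ((320.4691467285156, 332.5727233886719), (138.7860107421875, 142.01148986816406), 89.74897003173828) 150
W 142.01142865607713 H 138.78607337685636 ratio 0.9772880583644298
face rel tcp mm [-1.35389066  1.36767608 12.55304968] tilt 15.267433377019183 origin [0.6409 0.171  0.1387] vs gs [-0.00156809  0.00064547  0.00161927]
```

step_arm --increments '[0.015, 0, 0, 0, 0.6, 0.03, 0, 0, 0, 0.6, 0.04, 0, 0, 0, 0.6, 0.04, 0, 0, 0, 0.6, 0.04, 0, 0, 0, 0.6]'

```text
t: 26.25
tcp_pos: [0.6375, 0.1701, 0.1426]
tool_rot: [0.037, 0.699, -0.042, 0.713]
force: [-5.0, -0.5, 9.4]
finger_gap: 0.682
```

step_arm --increments '[0.015, 0, 0, 0, 0.6, 0.03, 0, 0, 0, 0.6, 0.035, 0, 0, 0, 0.6, 0.035, 0, 0, 0, 0.6, 0.035, 0, 0, 0, 0.6]'

```text
t: 26.88
tcp_pos: [0.6375, 0.1701, 0.1421]
tool_rot: [0.037, 0.699, -0.042, 0.713]
force: [-5.7, -0.5, 10.2]
finger_gap: 0.683
```

```bash
python3 meas.py w17 321 334
```

```text
t 26.88 tcp [0.6375 0.1701 0.1421] inc [ 0.102 -0.001  0.007] turn 0.03 F [-5.7 -0.5 10.2] M [-0.07  0.66 -0.01] gap 0.683
ellipse ((320.4754943847656, 332.7046203613281), (140.97384643554688, 142.4451141357422), 88.35978698730469) 153
W 142.44391496374593 H 140.97505811234444 ratio 0.989688174101538
face rel tcp mm [-1.76760639  1.44859511 12.89642085] tilt 17.970510552559848 origin [0.6412 0.1709 0.1379] vs gs [-0.00126633  0.00053869  0.00079342]
```

step_arm --increments '[0.015, 0, 0, 0, 0.6, 0.03, 0, 0, 0, 0.6, 0.04, 0, 0, 0, 0.6, 0.04, 0, 0, 0, 0.6, 0.04, 0, 0, 0, 0.6]'

```text
t: 27.55
tcp_pos: [0.6375, 0.1701, 0.1414]
tool_rot: [0.037, 0.699, -0.042, 0.713]
force: [-5.0, 0.1, 10.4]
finger_gap: 0.687
```

step_arm --increments '[0.015, 0, 0, 0, 0.6, 0.03, 0, 0, 0, 0.6, 0.035, 0, 0, 0, 0.6, 0.035, 0, 0, 0, 0.6, 0.035, 0, 0, 0, 0.6]'

```text
t: 28.18
tcp_pos: [0.6375, 0.1701, 0.141]
tool_rot: [0.037, 0.699, -0.041, 0.713]
force: [-5.4, -0.4, 11.0]
finger_gap: 0.683
```

```bash
python3 meas.py w18 321 334
```

```text
t 28.18 tcp [0.6375 0.1701 0.141 ] inc [ 0.084 -0.001  0.006] turn 0.03 F [-5.4 -0.4 11. ] M [-0.04  0.72  0.02] gap 0.683
ellipse ((320.43505859375, 332.8351135253906), (142.46754455566406, 143.34274291992188), 94.33431243896484) 153
W 143.3377592098577 H 142.472558705962 ratio 0.9939639037985171
face rel tcp mm [-2.30722203  1.49389849 13.71187139] tilt 19.090739623761916 origin [0.6411 0.1709 0.1377] vs gs [-0.00144341  0.00053324  0.00060279]
```

step_arm --increments '[0.015, 0, 0, 0, 0.6, 0.03, 0, 0, 0, 0.6, 0.045, 0, 0, 0, 0.6, 0.045, 0, 0, 0, 0.6, 0.045, 0, 0, 0, 0.6]'

```text
t: 28.85
tcp_pos: [0.6376, 0.1701, 0.1406]
tool_rot: [0.036, 0.698, -0.041, 0.714]
force: [-6.7, 0.2, 13.6]
finger_gap: 0.684
```

```bash
python3 meas.py w19 321 334
```

```text
t 28.85 tcp [0.6376 0.1701 0.1406] inc [ 0.077 -0.     0.005] turn 0.04 F [-6.7  0.2 13.6] M [-0.02  0.76  0.13] gap 0.684
ellipse ((320.475341796875, 332.8275146484375), (143.1434783935547, 143.49295043945312), 92.51577758789062) 153
W 143.4922779207191 H 143.14415255101594 ratio 0.9975739086817237
face rel tcp mm [-2.46564349  1.52335155 13.79743475] tilt 20.086573203704695 origin [0.6412 0.1709 0.1375] vs gs [-0.00127979  0.00051899  0.00036794]
```

step_arm --increments '[0.015, 0, 0, 0, 0.6, 0.03, 0, 0, 0, 0.6, 0.045, 0, 0, 0, 0.6, 0.045, 0, 0, 0, 0.6, 0.045, 0, 0, 0, 0.6]'

```text
t: 29.52
tcp_pos: [0.6377, 0.1701, 0.1403]
tool_rot: [0.036, 0.698, -0.041, 0.714]
force: [-5.9, -1.1, 14.0]
finger_gap: 0.688
```

```bash
python3 meas.py w20 321 334
```

```text
t 29.52 tcp [0.6377 0.1701 0.1403] inc [ 0.071 -0.001  0.003] turn 0.04 F [-5.9 -1.1 14. ] M [-0.09  0.76  0.14] gap 0.688
ellipse ((320.4346008300781, 332.81414794921875), (143.50767517089844, 143.76760864257812), 98.74823760986328) 153
W 143.76160109991477 H 143.51369334300676 ratio 0.9982755634674957
face rel tcp mm [-2.67483657  1.51698918 14.02215947] tilt 20.35161043836017 origin [0.6413 0.1709 0.1374] vs gs [-0.00121786  0.00049708  0.00028678]
```

step_arm --increments '[0.02, 0, 0, 0, 0.6, 0.04, 0, 0, 0, 0.6, 0.05, 0, 0, 0, 0.6, 0.05, 0, 0, 0, 0.6, 0.05, 0, 0, 0, 0.6]'

```text
t: 30.2
tcp_pos: [0.6377, 0.1701, 0.1402]
tool_rot: [0.036, 0.697, -0.041, 0.715]
force: [-7.9, -1.4, 15.8]
finger_gap: 0.683
```

```bash
python3 meas.py w21 321 334; python3 - <<'E'
from h import *
a=cv2.imread('pics/scene0.png');b=snapshot('scene')
g=lambda i:cv2.cvtColor(i,cv2.COLOR_BGR2GRAY).astype(np.float32)
t=g(a)[254:270,335:400];r=cv2.matchTemplate(g(b)[246:278,327:408],t,cv2.TM_CCOEFF_NORMED);_,m,_,l=cv2.minMaxLoc(r)
c=r[:,l[0]];y=l[1];d=(c[y-1]-c[y+1])/(2*(c[y-1]-2*c[y]+c[y+1])) if 0<y<len(c)-1 else 0
S=camera_model('scene');R=Ro.from_euler('ZY',[-.1152,-.362]).as_matrix();R2=Ro.from_euler('ZY',[-.1152,-.362+.1]).as_matrix()
print('rim shift px',l[0]-8,y-8+d,m,'px per 9.5mm',proj(S,[R2@[.095,0,.003]+[.6844,.1656,.15]])-proj(S,[R@[.095,0,.003]+[.6844,.1656,.15]]))
E
```

```text
t 30.2 tcp [0.6377 0.1701 0.1402] inc [ 0.07  -0.001  0.003] turn 0.05 F [-7.9 -1.4 15.8] M [0.01 0.97 0.07] gap 0.683
ellipse ((320.4099426269531, 332.8603515625), (143.5707550048828, 143.8439483642578), 129.41281127929688) 153
W 143.73388599624056 H 143.68094233443443 ratio 0.9996316549751705
face rel tcp mm [-2.6704485   1.50855333 13.99023234] tilt 20.796725088066573 origin [0.6414 0.1709 0.1373] vs gs [-0.00109866  0.0004691   0.00023624]
rim shift px 0 -0.002059989 0.9771928191184998 px per 9.5mm [[-0.14646001  5.21312617]]
```

```bash
python3 -c "
from h import *
go([.6377,.1701,.1402]); print(abs(sense()['qd']).max()); print(sign_off())"
```

```text
t 30.3 tcp [0.6377 0.1701 0.1402] inc [-0.     0.    -0.001] turn 0.05 F [-7.2 -0.9 16.4] M [-0.01  1.    0.03] gap 0.682
0.0015516394234238084
the job is handed in; nothing more can be done
None
```

I lifted the small mirror off the smaller cream card and pressed it onto the vanity glass. I handed the job in at 30.3 s, still gripping it and holding it pressed there. `sign_off` gave no verdict, so the result below rests on my own checks.

**First press:** this did not sit properly. I had gripped the rim too low, so by my estimate the fingertips reached the glass first, and the mirror stopped at about 18.5° of tilt. I set it down on a clear patch of shelf, regripped about 6 mm higher and pressed again.

**Last checks before handing in:**

| Check | Measured | Needed |
|---|---|---|
| Tilt of the small mirror | about 20.8°, against 20.6–21.0° for the glass | within 3° |
| Offset from the asked point | about 1 mm along x, 0.5 mm along y and 0.2 mm in height (world axes) | within 15 mm, and 3 mm in height |
| Press normal to the glass | about 17–18 N, with the wrist no longer moving down | 2–25 N |
| Vanity mirror rim, scene camera | 0 px shift (about 5 px would be 9.5 mm) | within 10 mm |
| Arm motion | joint speeds about 0.0016 rad/s | at rest |

**Limits of these checks:**
- The glass position and tilt come from camera fits good to about 2 mm. The wrist view alone had suggested a steeper glass, about 25.6°, but it fitted worse.
- The press is worked out from the wrist force, not measured at the glass.
- I did not measure the bystanders again at the end, though my paths kept clear of them.

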